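# Start the wing screw in the feeder unit

## Task

One of the wing-headed self-tapping screws on the feeder unit's front edge is only standing loose in its black pilot block. Take it by the wing from above, press it firmly straight down and, keeping the pressure on, turn it a good quarter turn clockwise (seen from above) so that it cuts its first thread. Then let go and leave it standing upright in its block.

Things in the scene. Friction and masses are not known exactly. Their poses are not given: they have to be found in the camera images.
- wing (a point): Centre of the wing of the loose standing steel screw: an upright plate 34 mm wide (x), 12 mm thick (y: pinch across this), 36 mm high (z up); a half turn looks alike. Below it a 6 mm neck, then a collar 18 mm across, its top 24 mm below this point, and a 12 mm shank. The screw is 90 mm long, its foot 72 mm below this point; 80 g; it may lean a few degrees.
- pilot (a point): Centre of the mouth of the hole, 20 mm deep, in which the loose screw stands: the top, 50 mm above the table, of a fixed black plastic block 40 x 40 mm. z up. The wing's centre starts 52 mm above it.
- unit: The fixed feeder unit: origin on the table under the middle one of three like blocks, which stand 100 mm apart along its y on the front edge of a 10 mm base plate. One block holds the loose screw, one a like screw driven home (collar on the block, wing 24 mm lower), one is empty. The aluminium housing, 65 mm high, begins 85 mm behind the row (+x).
- thread (a joint): How far the screw has cut its thread, rad clockwise: 0 at the start, 1.57 a quarter turn, stop at 3. Grows only while the screw is turned under a push of about 10 N or more; pushed lightly it spins without biting. The hole's bottom is springy: 0.5 mm per N, solid after 8 mm (16 N); press down 6 to 8 mm. Let go, the screw rises back; it does not sink visibly.
Not all that is in view belongs to the job. Leave any pink look-alike of the part that bears wing alone.

How it is judged:
By the outcome, as a careful person would: the job done as asked, in the order asked, and still so for the second after the job is handed in, with the robot touching nothing.
It also fails if it takes over 38 s, if anything falls off the work surface, if the arm or the gripper's body presses on something with over 40 N, if the wrist force passes 120 N, or if a joint passes its speed limit or range.

## Robot

A 6-joint arm with a two-finger parallel gripper is mounted at the origin on the work surface. World frame = base frame: x ahead of the robot, y to its left, z up, the work surface at z = 0. Lengths are in m, angles in rad, forces in N, time in s.
With the tool pointing down it reaches from about 0.4 to 0.825 m from the base axis. Payload 7 kg.
Tool frame: the origin (TCP) lies midway between the tips of the shut fingers; the grasp point (between the pads) lies 19 mm behind it; z points along the fingers, y is the line along which they close (so a half turn about z gives the same grasp; the last joint's range is limited). The gripper opens to 88 mm and grips with 3 to 60 N. Pads are 19 mm wide; open, the fingers measure 130 mm over their backs; the gripper's body (78 mm by 193 mm) begins 47 mm behind the grasp point.
Start: joints at [1.464, 0.359, 0.012, 0, -1.224, -0.288], TCP at [0.26, 0.623, 0.227] pointing down, gripper open.
Joint ranges: [-3.07, 3.07], [-1.43, 2.12], [-1.02, 1.25], [-3.03, 1.67], [-3.05, -0], [-3.03, 3.03]. Speed limits (rad/s): [2.39, 2.39, 3.01, 3.14, 3.14, 3.14].

## Interface

Orientations are given as [roll, pitch, yaw] about the fixed x, y, z axes, in that order (R = Rz(yaw) Ry(pitch) Rx(roll)).
In Python, from station import get_state, grab_frame, calibration, job_done, boxes_of, regions_of, spot_point gives the robot as it stands. The module is installed in compiled form; this text tells all that it offers.
- The arm moves only by the tool arm_command, never from a script. Its argument "commands" is a list of rows, each an object of numbers: "tx", "ty", "tz": the shift along the tool's x, y, z each as a share of 25 cm, from -1 to 1; "twist": the turn about the tool's z as a share of 180 degrees, from -1 to 1. A call has exactly 8 rows; each row is the pose to reach, as a shift and turn from the pose commanded when the call began, along the tool's axes at that moment, turning the shorter way round; what a row does not reach only later rows make up. A row lasts 1/12 s, in which the tool goes at most 41.7 mm and 7.16 degrees, less where a joint would pass 70% of its speed; a pose out of reach is approached as far as the arm can. A call with a number of a shift or a turn outside -1 to 1 is refused whole. A call with a gripper value outside its range is refused whole. "claw" is the opening, from 0 (shut) to 1 (fully open), set as the call begins (left out, the last holds). The fingers move at their own pace and stop on an object; "grip_force" is the grip in N (left out, the last holds). Time passes only in rows, so rows that repeat a pose let the fingers close, or fill a call up. It gives the time, the measured TCP pose, the force, the opening and the grip force at its end, in the units of the state.
- get_state(): the state, without advancing time (a new reading comes with each control period).
- grab_frame(name): name is "scene" or "top" or "wrist"; returns the picture (480x640x3 uint8, red, green, blue); there is no depth.
- calibration(name): a dict with "camera_matrix" (3x3 intrinsics, pixels), "k1" (the pictures are not rectified: a ray, as slopes to the right and down, at radius r is drawn at 1 + k1 r^2 times it, then the intrinsics apply), "extrinsics" (4x4, takes a point from camera to world coordinates). Camera axes: x right, y down, z forward; pixel columns grow to the right and rows downward; lengths in m; the calibration is good to about 2 mm. A picture is of the moment at which its call begins: read the wrist's pose just before it. calibration takes no time and is no camera call; for the wrist camera it gives the pose at the moment of the call.
- job_done(): hands the job in; it is judged then, once.
Trained networks look in the newest picture that a camera, given by its name, has taken for a name from the list of things; names that differ only in an ending like _2 or _b are one class to them, and where a whole thing is asked for, a point or a joint stands for the part that bears it (a point fixed in the world has none). Each returns a list of dicts, best first, with "score" (0 to 1); they miss things now and then, are a little off and sometimes report something else, mostly with a low value. They report only what shows in the picture. A call takes as long as a camera call. They do not tell look-alikes from the thing itself.
- boxes_of(query, camera): "rect" ([left, top, right, bottom] in pixels, round what is visible of it).
- regions_of(query, camera): "region" (480x640 bool, what is visible of it) and "rect" ([left, top, right, bottom] in pixels, round what is visible of it).
- spot_point(query, camera): "uv" ([column, row] in pixels: a listed point, or the origin of a listed thing).
The state is a dict: "t": time; "q": joint angles; "qd": joint speeds; "joint_efforts": joint torques, N m; "eef_pos": TCP position; "ee_rot": TCP orientation; "force": force on the tool from outside, world axes, zero at the start; "moment": the same for the moment, N m; "width": finger opening in m; "gripper_force": force on a finger pad.
Only numpy, scipy, OpenCV 4.12 (cv2) and the standard library are available. Lean on these libraries where they do the work, as an engineer would, in place of code of your own. Each camera call takes 0.05 s, during which the arm holds its last target. There are 200 camera calls.

## Working session

There is one attempt and no reset: what is moved stays moved. The work goes in short steps, Python scripts to look and compute and a tool call to move; the robot and the scene stay as the last step left them, time stands still between calls to the robot, and variables do not carry over. Pictures are saved under pics/ and viewed, at most 10 in all, crops included, and the job is handed in when it is done.

Besides the shell and the picture viewer there is one more tool, called after "Emit:" in YAML: its name, and indented under it one key for each argument. arm_command: Moves the arm, as the interface text tells. Shift numbers are shares of 25 cm and turn numbers shares of 180 degrees, none past 1 either way. Its arguments: {"type":"object","properties":{"commands":{"type":"array"},"claw":{"type":"number"},"grip_force":{"type":"number"}},"required":["commands"]}

```bash
mkdir -p pics; cat > h.py <<'E'
import numpy as np, cv2
from station import *
def ray(cal,uv):
    K=np.array(cal["camera_matrix"]);k=cal["k1"];E=np.array(cal["extrinsics"])
    d=np.array([(uv[0]-K[0,2])/K[0,0],(uv[1]-K[1,2])/K[1,1]]);s=d.copy()
    for _ in range(30): s=d/(1+k*(s@s))
    v=E[:3,:3]@np.array([s[0],s[1],1]);return E[:3,3],v/np.linalg.norm(v)
def tri(rs):
    A=np.zeros((3,3));b=np.zeros(3)
    for o,v in rs:
        P=np.eye(3)-np.outer(v,v);A+=P;b+=P@o
    p=np.linalg.solve(A,b);return p,[float(np.linalg.norm((np.eye(3)-np.outer(v,v))@(p-o))) for o,v in rs]
def atz(r,z): return r[0]+r[1]*(z-r[0][2])/r[1][2]
E
python3 - <<'E'
from h import *
s=get_state();print(s["t"],s["eef_pos"],s["ee_rot"],s["force"],s["width"])
ims=[]
for c in ["scene","top","wrist"]:
    cal=calibration(c);im=grab_frame(c);im=im[:,:,::-1].copy()
    print(c,np.array(cal["extrinsics"])[:3,3].round(3))
    for q in ["wing","pilot","unit"]:
        for d in spot_point(q,c)[:4]:
            r=ray(cal,d["uv"]);z={"wing":.102,"pilot":.05,"unit":0}[q]
            print(c,q,round(d["score"],2),np.round(d["uv"],1),atz(r,z).round(3))
    for d in boxes_of("wing",c)[:4]: print("box",round(d["score"],2),np.round(d["rect"]))
    cv2.imwrite(f"pics/{c}0.png",im)
E
```

```text
0.0 [0.25948258 0.62259626 0.22562882] [ 3.13994323e+00 -1.53201004e-04 -3.94929592e-01] [-0.19846962 -0.36479828  0.20709462] 0.08757387263884106
scene [ 0.855 -0.253  0.555]
scene wing 0.96 [425.3 202.8] [0.635 0.25  0.102]
scene wing 0.83 [366.7 219.3] [0.586 0.163 0.102]
scene wing 0.67 [387.2 184.6] [0.564 0.251 0.102]
scene pilot 0.9 [360.9 242.4] [0.579 0.162 0.05 ]
scene unit 0.67 [313.2 291. ] [0.556 0.07  0.   ]
scene unit 0.3 [364.5 219. ] [0.522 0.255 0.   ]
box 0.98 [413. 191. 440. 240.]
box 0.79 [355. 204. 376. 248.]
box 0.67 [379. 171. 397. 218.]
top [0.487 0.089 0.781]
top wing 0.87 [180.6 246.3] [0.545 0.28  0.102]
top wing 0.63 [258.  223.3] [0.581 0.163 0.102]
top wing 0.57 [185.3 197.6] [0.62  0.275 0.102]
top pilot 0.84 [262.1 228.5] [0.58  0.162 0.05 ]
top unit 0.88 [318.7 240.8] [0.566 0.067 0.   ]
box 0.73 [253. 208. 264. 235.]
box 0.62 [174. 192. 202. 209.]
box 0.6 [175. 238. 197. 256.]
wrist [0.321 0.598 0.384]
```

View pics/scene0.png

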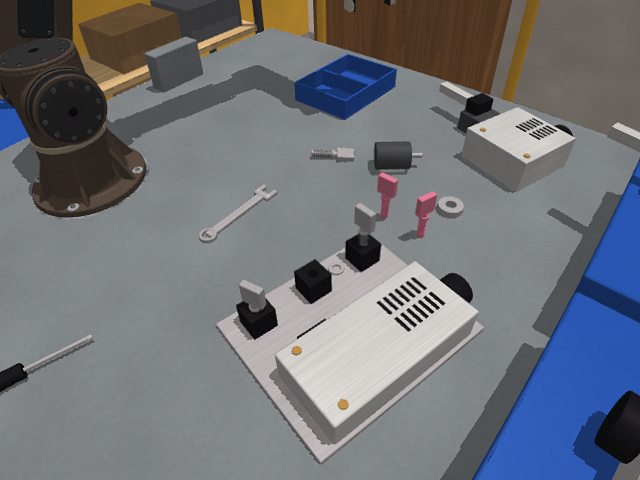

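View pics/top0.png

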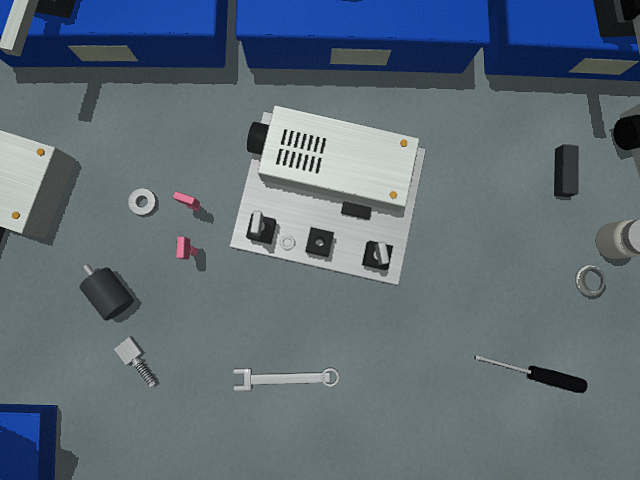

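```bash
python3 - <<'E'
from h import *
a,b=calibration("scene"),calibration("top")
for n,u,v in [("wing",(366.7,219.3),(258,223.3)),("pilot",(360.9,242.4),(262.1,228.5)),("unit",(313.2,291),(318.7,240.8)),("o1",(425.3,202.8),(185.3,197.6)),("o2",(387.2,184.6),(180.6,246.3))]:
    print(n,tri([ray(a,u),ray(b,v)]))
E
```

```text
wing (array([0.58311687, 0.16441662, 0.09930352]), [0.0016781690100916985, 0.001678169010091763])
pilot (array([0.5797522 , 0.16134798, 0.05089459]), [0.0003985456079135166, 0.000398545607913533])
unit (array([0.56322412, 0.06585254, 0.01012853]), [0.002202816918882765, 0.002202816918882551])
o1 (array([0.6235272 , 0.28090892, 0.07633484]), [0.0021253272504251053, 0.0021253272504252164])
o2 (array([0.54594868, 0.28617912, 0.07261439]), [0.002246395110232398, 0.0022463951102323085])
```

The scene view shows the loose screw standing tall at (365,219), in the block at the pilot point (361,242). In the top view it is at (258,223). The driven-home screw is at top (380,252), and the pink look-alikes are at (186,200) and (183,247). The triangulated wing (0.583, 0.164, 0.099) and pilot (z 0.051) match the given heights. I'll go above the wing for a wrist view.

Emit:
arm_command:
  commands:
    - {"tx": 0.15,"ty": 0.11}
    - {"tx": 0.28,"ty": 0.21}
    - {"tx": 0.41,"ty": 0.31}
    - {"tx": 0.54,"ty": 0.4}
    - {"tx": 0.67,"ty": 0.5}
    - {"tx": 0.8,"ty": 0.6}
    - {"tx": 0.85,"ty": 0.64}
    - {"tx": 0.85,"ty": 0.64}
  claw: 1

```text
invalid input
```

Emit:
arm_command:
  commands:
    - {"tx": 0.13,"ty": 0.1,"twist": -0.02}
    - {"tx": 0.26,"ty": 0.2,"twist": -0.04}
    - {"tx": 0.4,"ty": 0.3,"twist": -0.06}
    - {"tx": 0.53,"ty": 0.4,"twist": -0.08}
    - {"tx": 0.66,"ty": 0.5,"twist": -0.1}
    - {"tx": 0.78,"ty": 0.6,"twist": -0.1}
    - {"tx": 0.85,"ty": 0.64,"twist": -0.1}
    - {"tx": 0.85,"ty": 0.64,"twist": -0.1}

```text
invalid input
```

```bash
cat > look.py <<'E'
from h import *
import sys
n=sys.argv[1]
s=get_state();print(s["t"],s["eef_pos"],s["ee_rot"],s["q"].round(3) if hasattr(s["q"],"round") else s["q"])
cal=calibration("wrist");im=grab_frame("wrist")[:,:,::-1].copy()
print(np.array(cal["extrinsics"]).round(3))
for q,z in (("wing",.102),("pilot",.05)):
    for d in spot_point(q,"wrist")[:3]: print(q,round(d["score"],2),np.round(d["uv"],1),atz(ray(cal,d["uv"]),z).round(4))
for d in regions_of("wing","wrist")[:3]:
    m=d["region"].astype(np.uint8);print(round(d["score"],2),d["rect"],cv2.minAreaRect(cv2.findNonZero(m)))
cv2.imwrite(f"pics/w{n}.png",im);import pickle;pickle.dump(cal,open(f"cal{n}.pkl","wb"))
E
python3 look.py 1
```

```text
0.75 [0.25961323 0.62303748 0.22657636] [ 3.14157948e+00  2.03383956e-05 -3.94815123e-01] [ 1.464  0.359  0.012 -0.    -1.224 -0.288]
[[-0.385 -0.895 -0.226  0.321]
 [-0.923  0.373  0.094  0.598]
 [ 0.     0.244 -0.97   0.384]
 [ 0.     0.     0.     1.   ]]
```

View pics/w1.png

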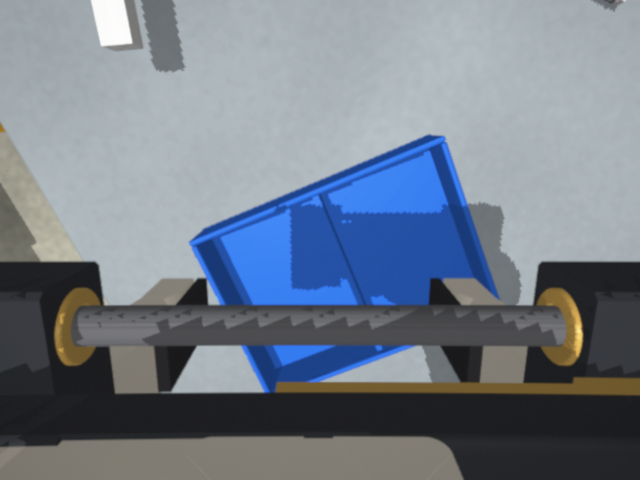

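The wrist picture shows only the blue tray; the arm has not moved because the rows were refused. I'll give every key in each row.

Emit:
arm_command:
  commands:
    - {"tx": 0.15,"ty": 0.11,"tz": 0,"twist": 0}
    - {"tx": 0.28,"ty": 0.21,"tz": 0,"twist": 0}
    - {"tx": 0.41,"ty": 0.31,"tz": 0,"twist": 0}
    - {"tx": 0.54,"ty": 0.4,"tz": 0,"twist": 0}
    - {"tx": 0.67,"ty": 0.5,"tz": 0,"twist": 0}
    - {"tx": 0.8,"ty": 0.6,"tz": 0,"twist": 0}
    - {"tx": 0.85,"ty": 0.64,"tz": 0,"twist": 0}
    - {"tx": 0.85,"ty": 0.64,"tz": 0,"twist": 0}
  claw: 1
  grip_force: 40

```text
t: 1.62
eef_pos: [0.3956, 0.3905, 0.2272]
ee_rot: [-3.141, -0.0, -0.398]
force: [-0.1, -0.3, 0.0]
width: 0.0881
gripper_force: 0.0
```

Emit:
arm_command:
  commands:
    - {"tx": 0.13,"ty": 0.1,"tz": 0,"twist": -0.02}
    - {"tx": 0.26,"ty": 0.2,"tz": 0,"twist": -0.04}
    - {"tx": 0.4,"ty": 0.3,"tz": 0,"twist": -0.06}
    - {"tx": 0.53,"ty": 0.4,"tz": 0,"twist": -0.08}
    - {"tx": 0.66,"ty": 0.5,"tz": 0,"twist": -0.1}
    - {"tx": 0.78,"ty": 0.6,"tz": 0,"twist": -0.1}
    - {"tx": 0.85,"ty": 0.64,"tz": 0,"twist": -0.1}
    - {"tx": 0.85,"ty": 0.64,"tz": 0,"twist": -0.1}

```text
t: 2.28
eef_pos: [0.5305, 0.1616, 0.2265]
ee_rot: [3.141, -0.0, -0.084]
force: [0.0, 0.9, 0.8]
width: 0.0873
gripper_force: 0.0
```

```bash
python3 look.py 2
```

```text
2.2833 [0.53053337 0.1616324  0.22648967] [ 3.14109992e+00 -2.34889928e-04 -8.38154354e-02] [ 6.490e-01  1.610e-01 -2.570e-01  1.000e-03 -1.153e+00  8.380e-01]
[[-0.084 -0.966 -0.243  0.596]
 [-0.996  0.082  0.019  0.156]
 [ 0.001  0.244 -0.97   0.384]
 [ 0.     0.     0.     1.   ]]
wing 0.9 [310.1 155.9] [0.5809 0.1622 0.102 ]
wing 0.86 [139.2 110.6] [0.6176 0.2673 0.102 ]
wing 0.83 [158.1 217.2] [0.5489 0.2678 0.102 ]
pilot 0.73 [310.  150.1] [0.5825 0.1631 0.05  ]
0.9 [135.8, 190.0, 185.7, 242.9] ((163.80767822265625, 214.0384521484375), (51.38242721557617, 55.696983337402344), 78.69007110595703)
0.64 [294.9, 127.0, 320.6, 182.6] ((308.81695556640625, 155.2094268798828), (24.237972259521484, 56.38151550292969), 2.4895529747009277)
0.57 [102.1, 92.6, 176.8, 122.4] ((138.60366821289062, 107.56707763671875), (77.96466827392578, 26.17227554321289), 6.340190887451172)
```

View pics/w2.png

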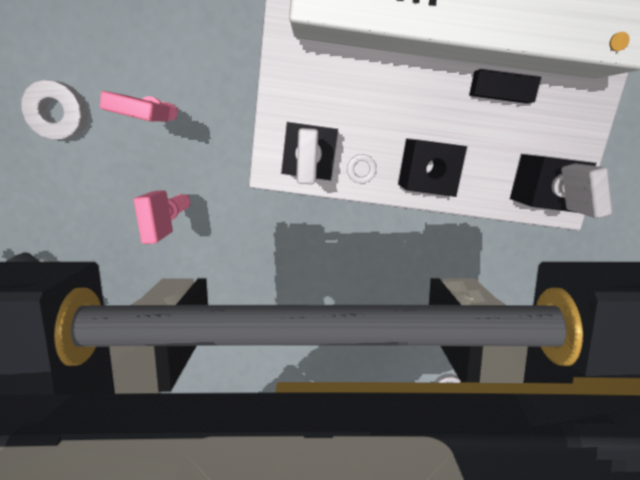

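The wrist view shows the loose screw's wing plate at (308,156) over its block, long axis nearly vertical in the image and tilted about 2.5° up-right. The empty block is at (433,167) and the other screw at (585,190). Now I'll fuse the views, and check that the other screw is the low one.

```bash
python3 - <<'E'
from h import *
import pickle
a,b,c=calibration("scene"),calibration("top"),pickle.load(open("cal2.pkl","rb"))
print("wing",tri([ray(a,(366.7,219.3)),ray(b,(258,223.3)),ray(c,(310.1,155.9))]))
print("pilot",tri([ray(a,(360.9,242.4)),ray(b,(262.1,228.5)),ray(c,(310,150.1))]))
print("other",tri([ray(a,(252,295)),ray(b,(382,252)),ray(c,(587,190))]))
s=get_state();print(s["eef_pos"],s["ee_rot"])
# long-axis of wing upper face, fit in wrist image
im=cv2.imread("pics/w2.png",0)[115:195,285:330]
cv2.imwrite("pics/w2c.png",cv2.resize(im,None,fx=10,fy=7.5,interpolation=0)[:600])
L=[atz(ray(c,u),.12) for u in ((308.5,128),(306.5,183))];print(L)
E
```

```text
wing (array([0.58241447, 0.16350462, 0.10007336]), [0.002717329852029501, 0.0007295058335941719, 0.0020122417733110733])
pilot (array([0.58063685, 0.162019  , 0.05038558]), [0.001512157173719881, 0.0006198932172934969, 0.0021149875819274984])
other (array([ 0.53954224, -0.03165443,  0.07886535]), [0.0009627055485879887, 0.0015639912648166639, 0.0009425330545789427])
[0.52864137 0.1649339  0.22649435] [-3.14147315e+00  9.96085984e-05 -8.02619205e-02]
[array([0.59835169, 0.16134685, 0.12      ]), array([0.56563691, 0.16553941, 0.12      ])]
```

View pics/w2c.png

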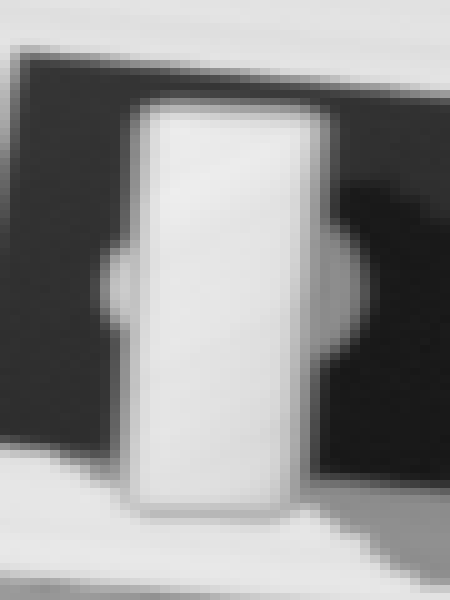

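The crop shows the wing's plate evenly lit, tilted about 2–3° from the image vertical, with collar edges showing on both sides, so it stands nearly upright. The other screw's height (0.079) confirms it is driven home. The arm was still settling in that picture, so I'll remeasure.

```bash
python3 look.py 3; python3 - <<'E'
from h import *
import pickle
a,b,c=calibration("scene"),calibration("top"),pickle.load(open("cal3.pkl","rb"))
u=[spot_point("wing",k) for k in ("wrist",)][0]
u=min(u,key=lambda d:abs(d["uv"][0]-310)+abs(d["uv"][1]-155))["uv"];print(u)
p,r=tri([ray(a,(366.7,219.3)),ray(b,(258,223.3)),ray(c,u)]);print(p,r)
g=cv2.imread("pics/w3.png",0)
m=(g>195).astype(np.uint8);m[:110]=0
n,l,st,ce=cv2.connectedComponentsWithStats(m[110:195,285:335]);print(st,ce)
s=get_state();print(s["t"],s["eef_pos"],s["ee_rot"],s["force"])
E
```

```text
2.4833 [0.52864137 0.1649339  0.22649435] [-3.14147315e+00  9.96085984e-05 -8.02619205e-02] [ 0.656  0.16  -0.258 -0.    -1.153  0.835]
[[-0.08  -0.966 -0.244  0.594]
 [-0.997  0.078  0.019  0.16 ]
 [ 0.001  0.245 -0.97   0.384]
 [ 0.     0.     0.     1.   ]]
wing 0.84 [141.2 106.5] [0.6176 0.2693 0.102 ]
wing 0.79 [160.3 215.5] [0.5476 0.2697 0.102 ]
wing 0.69 [314.1 153.9] [0.58   0.1631 0.102 ]
pilot 0.72 [313.1 148.1] [0.5818 0.1642 0.05  ]
0.93 [138.8, 188.5, 189.3, 241.7] ((167.82691955566406, 210.63462829589844), (50.597965240478516, 54.32416915893555), 78.69007110595703)
0.66 [106.8, 86.6, 181.8, 115.6] ((143.2380828857422, 101.98948669433594), (77.10895538330078, 23.513683319091797), 14.826478958129883)
[314.1, 153.9]
[0.58204036 0.16397332 0.09962338] [0.0027762562955887297, 0.0007594680568384155, 0.0022542346601840684]
[[   0    8   50   77 2156]
 [   0    0   50   54  671]
 [   0   16   50   69 1423]] [[25.75695733 43.72263451]
 [21.59165425  9.12071535]
 [23.96697119 54.89388616]]
2.7333 [0.52857016 0.16505791 0.2266909 ] [-3.14143509e+00 -2.13051852e-04 -7.91683741e-02] [0.58960315 0.08159851 0.04642132]
```

Emit:
arm_command:
  commands:
    - {"tx": 0.1,"ty": -0.01,"tz": 0,"twist": 0.008}
    - {"tx": 0.2,"ty": -0.01,"tz": 0.0,"twist": 0.016}
    - {"tx": 0.213,"ty": -0.011,"tz": 0.1,"twist": 0.016}
    - {"tx": 0.213,"ty": -0.011,"tz": 0.22,"twist": 0.016}
    - {"tx": 0.213,"ty": -0.011,"tz": 0.34,"twist": 0.016}
    - {"tx": 0.213,"ty": -0.011,"tz": 0.4,"twist": 0.016}
    - {"tx": 0.213,"ty": -0.011,"tz": 0.42,"twist": 0.016}
    - {"tx": 0.213,"ty": -0.011,"tz": 0.42,"twist": 0.016}

```text
t: 3.4
eef_pos: [0.5815, 0.1627, 0.1203]
ee_rot: [3.14, 0.002, -0.13]
force: [0.7, -0.3, 1.1]
width: 0.0877
gripper_force: 0.0
```

```bash
python3 - <<'E'
from h import *
grab_frame("top")
s=get_state();print(s["t"],s["eef_pos"],s["ee_rot"],s["force"])
im=grab_frame("wrist")[:,:,::-1].copy();cv2.imwrite("pics/w4.png",im)
a=grab_frame("scene")[:,:,::-1][120:330,240:480];cv2.imwrite("pics/c4.png",np.vstack([im[:,:],cv2.resize(a,(640,560))])[:0] if 0 else np.hstack([cv2.resize(im,(400,300)),cv2.resize(a,(400,300))]))
E
```

```text
3.45 [0.58231779 0.16305273 0.12184976] [ 3.14117134e+00 -5.36724501e-05 -1.30078386e-01] [1.26429908 1.00391303 1.27517082]
```

View pics/c4.png

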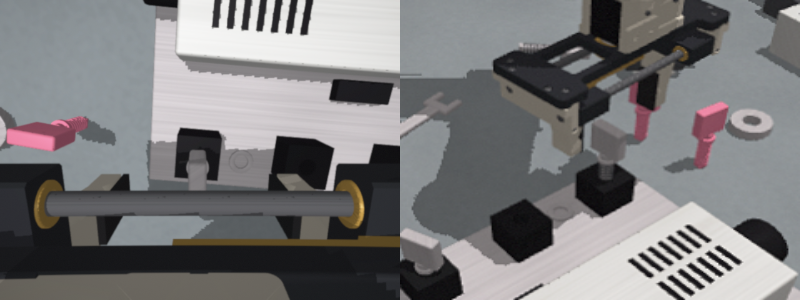

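The left half (wrist) shows the wing midway between the fingers at about (197,175). The right half (scene) shows it below the gripper, clear of both fingers. I'll descend and pinch it.

Emit:
arm_command:
  commands:
    - {"tx": 0,"ty": 0,"tz": 0.05,"twist": 0}
    - {"tx": 0,"ty": 0,"tz": 0.1,"twist": 0}
    - {"tx": 0,"ty": 0,"tz": 0.13,"twist": 0}
    - {"tx": 0,"ty": 0,"tz": 0.148,"twist": 0}
    - {"tx": 0,"ty": 0,"tz": 0.148,"twist": 0}
    - {"tx": 0,"ty": 0,"tz": 0.148,"twist": 0}
    - {"tx": 0,"ty": 0,"tz": 0.148,"twist": 0}
    - {"tx": 0,"ty": 0,"tz": 0.148,"twist": 0}

```text
t: 4.22
eef_pos: [0.5826, 0.1629, 0.0853]
ee_rot: [-3.141, -0.001, -0.131]
force: [0.7, -0.3, 0.2]
width: 0.0875
gripper_force: 0.0
```

Emit:
arm_command:
  commands:
    - {"tx": 0,"ty": 0,"tz": 0,"twist": 0}
    - {"tx": 0,"ty": 0,"tz": 0,"twist": 0}
    - {"tx": 0,"ty": 0,"tz": 0,"twist": 0}
    - {"tx": 0,"ty": 0,"tz": 0,"twist": 0}
    - {"tx": 0,"ty": 0,"tz": 0,"twist": 0}
    - {"tx": 0,"ty": 0,"tz": 0,"twist": 0}
    - {"tx": 0,"ty": 0,"tz": 0,"twist": 0}
    - {"tx": 0,"ty": 0,"tz": 0,"twist": 0}
  claw: 0
  grip_force: 45

```text
t: 4.88
eef_pos: [0.5821, 0.1626, 0.0846]
ee_rot: [3.142, 0.0, -0.131]
force: [0.4, 0.7, 0.2]
width: 0.0395
gripper_force: 0.0
```

Emit:
arm_command:
  commands:
    - {"tx": 0,"ty": 0,"tz": 0,"twist": 0}
    - {"tx": 0,"ty": 0,"tz": 0,"twist": 0}
    - {"tx": 0,"ty": 0,"tz": 0,"twist": 0}
    - {"tx": 0,"ty": 0,"tz": 0,"twist": 0}
    - {"tx": 0,"ty": 0,"tz": 0,"twist": 0}
    - {"tx": 0,"ty": 0,"tz": 0,"twist": 0}
    - {"tx": 0,"ty": 0,"tz": 0,"twist": 0}
    - {"tx": 0,"ty": 0,"tz": 0,"twist": 0}

```text
t: 5.55
eef_pos: [0.5822, 0.1628, 0.0846]
ee_rot: [-3.141, -0.0, -0.131]
force: [-0.1, 1.5, -0.8]
width: 0.0116
gripper_force: 45.0
```

Grasped at about 12 mm, as expected for the plate. Pressing down 7 mm.

Emit:
arm_command:
  commands:
    - {"tx": 0,"ty": 0,"tz": 0.006,"twist": 0}
    - {"tx": 0,"ty": 0,"tz": 0.012,"twist": 0}
    - {"tx": 0,"ty": 0,"tz": 0.018,"twist": 0}
    - {"tx": 0,"ty": 0,"tz": 0.024,"twist": 0}
    - {"tx": 0,"ty": 0,"tz": 0.028,"twist": 0}
    - {"tx": 0,"ty": 0,"tz": 0.028,"twist": 0}
    - {"tx": 0,"ty": 0,"tz": 0.028,"twist": 0}
    - {"tx": 0,"ty": 0,"tz": 0.028,"twist": 0}
  grip_force: 60

```text
t: 6.22
eef_pos: [0.5825, 0.1628, 0.0787]
ee_rot: [-3.141, -0.001, -0.13]
force: [-4.3, 1.2, 10.3]
width: 0.0117
gripper_force: 60.0
```

Emit:
arm_command:
  commands:
    - {"tx": -0.002,"ty": 0,"tz": 0.002,"twist": 0}
    - {"tx": -0.004,"ty": 0,"tz": 0.005,"twist": 0}
    - {"tx": -0.004,"ty": 0,"tz": 0.005,"twist": 0}
    - {"tx": -0.004,"ty": 0,"tz": 0.005,"twist": 0}
    - {"tx": -0.004,"ty": 0,"tz": 0.005,"twist": 0}
    - {"tx": -0.004,"ty": 0,"tz": 0.005,"twist": 0}
    - {"tx": -0.004,"ty": 0,"tz": 0.005,"twist": 0}
    - {"tx": -0.004,"ty": 0,"tz": 0.005,"twist": 0}

```text
t: 6.88
eef_pos: [0.5823, 0.1629, 0.0781]
ee_rot: [-3.141, -0.002, -0.13]
force: [-1.2, -0.2, 11.7]
width: 0.0116
gripper_force: 60.0
```

```bash
python3 - <<'E'
from h import *
s=get_state();print(s["t"],s["eef_pos"],s["force"],s["moment"],s["q"])
E
```

```text
6.8833 [0.58227195 0.16288839 0.07806702] [-1.15015488 -0.18715098 11.74280191] [-0.21845399  0.81763782  0.00472462] [ 0.59631573  0.37596363 -0.33489317  0.00149476 -0.85765959  0.84338201]
```

Emit:
arm_command:
  commands:
    - {"tx": 0,"ty": 0,"tz": 0.004,"twist": 0}
    - {"tx": 0,"ty": 0,"tz": 0.006,"twist": 0.02}
    - {"tx": 0,"ty": 0,"tz": 0.006,"twist": 0.045}
    - {"tx": 0,"ty": 0,"tz": 0.006,"twist": 0.07}
    - {"tx": 0,"ty": 0,"tz": 0.006,"twist": 0.095}
    - {"tx": 0,"ty": 0,"tz": 0.006,"twist": 0.12}
    - {"tx": 0,"ty": 0,"tz": 0.006,"twist": 0.145}
    - {"tx": 0,"ty": 0,"tz": 0.006,"twist": 0.17}

```text
t: 7.55
eef_pos: [0.5817, 0.1626, 0.0771]
ee_rot: [-3.141, -0.002, -0.668]
force: [-5.7, -0.8, 18.4]
width: 0.012
gripper_force: 60.0
```

```bash
python3 - <<'E'
from h import *
s=get_state();print(s["t"],s["eef_pos"],s["force"],s["moment"],s["q"])
E
```

```text
7.55 [0.58174018 0.16256212 0.07711315] [-5.72240333 -0.77827272 18.37466381] [-0.41037997  2.49669487 -0.00345964] [ 0.59639016  0.3767094  -0.33641318  0.00154528 -0.8563867   0.30546073]
```

Emit:
arm_command:
  commands:
    - {"tx": -0.002,"ty": 0.001,"tz": -0.001,"twist": 0.025}
    - {"tx": -0.002,"ty": 0.001,"tz": -0.001,"twist": 0.05}
    - {"tx": -0.002,"ty": 0.001,"tz": -0.001,"twist": 0.075}
    - {"tx": -0.002,"ty": 0.001,"tz": -0.001,"twist": 0.1}
    - {"tx": -0.002,"ty": 0.001,"tz": -0.001,"twist": 0.125}
    - {"tx": -0.002,"ty": 0.001,"tz": -0.001,"twist": 0.15}
    - {"tx": -0.002,"ty": 0.001,"tz": -0.001,"twist": 0.175}
    - {"tx": -0.002,"ty": 0.001,"tz": -0.001,"twist": 0.2}

```text
t: 8.22
eef_pos: [0.5807, 0.1627, 0.0771]
ee_rot: [-3.141, -0.0, -1.296]
force: [-7.4, 0.6, 19.0]
width: 0.0113
gripper_force: 60.0
```

Emit:
arm_command:
  commands:
    - {"tx": 0,"ty": 0,"tz": 0,"twist": 0.025}
    - {"tx": 0,"ty": 0,"tz": 0,"twist": 0.05}
    - {"tx": 0,"ty": 0,"tz": 0,"twist": 0.075}
    - {"tx": 0,"ty": 0,"tz": 0,"twist": 0.1}
    - {"tx": 0,"ty": 0,"tz": 0,"twist": 0.125}
    - {"tx": 0,"ty": 0,"tz": 0,"twist": 0.15}
    - {"tx": 0,"ty": 0,"tz": 0,"twist": 0.175}
    - {"tx": 0,"ty": 0,"tz": 0,"twist": 0.2}

```text
t: 8.88
eef_pos: [0.5802, 0.1633, 0.0771]
ee_rot: [-3.142, 0.001, -1.925]
force: [-10.3, 3.9, 19.1]
width: 0.0116
gripper_force: 60.1
```

Emit:
arm_command:
  commands:
    - {"tx": 0,"ty": 0.002,"tz": 0,"twist": 0.02}
    - {"tx": 0,"ty": 0.004,"tz": 0,"twist": 0.04}
    - {"tx": 0,"ty": 0.004,"tz": 0,"twist": 0.06}
    - {"tx": 0,"ty": 0.004,"tz": 0,"twist": 0.08}
    - {"tx": 0,"ty": 0.004,"tz": 0,"twist": 0.08}
    - {"tx": 0,"ty": 0.004,"tz": 0,"twist": 0.08}
    - {"tx": 0,"ty": 0.004,"tz": 0,"twist": 0.08}
    - {"tx": 0,"ty": 0.004,"tz": 0,"twist": 0.08}

```text
t: 9.55
eef_pos: [0.5798, 0.1638, 0.0771]
ee_rot: [-3.141, 0.001, -2.172]
force: [-7.4, 2.9, 18.1]
width: 0.0118
gripper_force: 60.0
```

```bash
python3 - <<'E'
from h import *
s=get_state();print(s["t"],s["eef_pos"],s["force"],s["moment"],s["q"])
im=grab_frame("scene")[:,:,::-1][120:330,240:480];t=grab_frame("top")[:,:,::-1][120:330,160:400]
cv2.imwrite("pics/c5.png",np.hstack([cv2.resize(im,(400,350)),cv2.resize(t,(400,350))]))
E
```

```text
9.55 [0.57978844 0.16377166 0.07713876] [-7.44580302  2.88642411 18.09797592] [ 1.2786004   3.17268584 -0.00890905] [ 5.99338738e-01  3.74593681e-01 -3.39190038e-01  1.01542842e-04
 -8.55547227e-01 -1.20076193e+00]
```

View pics/c5.png

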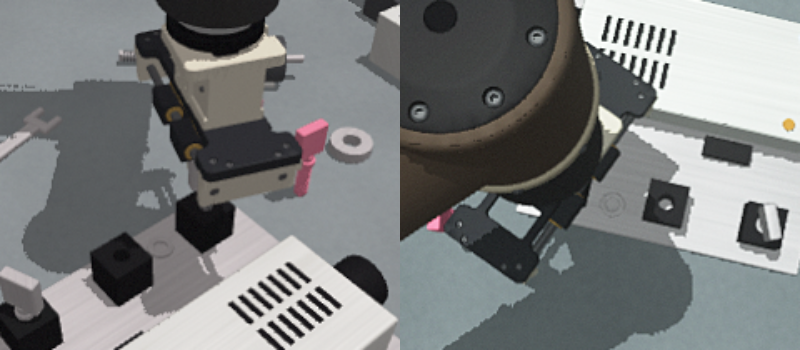

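The left half (scene) shows the gripper holding the pressed-down screw in its block. The right half (top) shows the fingers turned clear of the housing and the neighbouring block. It has turned about 117° at 18 N. Next I'll ease the pressure, then open.

Emit:
arm_command:
  commands:
    - {"tx": 0,"ty": 0.002,"tz": -0.004,"twist": 0}
    - {"tx": 0,"ty": 0.002,"tz": -0.008,"twist": 0}
    - {"tx": 0,"ty": 0.002,"tz": -0.012,"twist": 0}
    - {"tx": 0,"ty": 0.002,"tz": -0.016,"twist": 0}
    - {"tx": 0,"ty": 0.002,"tz": -0.02,"twist": 0}
    - {"tx": 0,"ty": 0.002,"tz": -0.024,"twist": 0}
    - {"tx": 0,"ty": 0.002,"tz": -0.026,"twist": 0}
    - {"tx": 0,"ty": 0.002,"tz": -0.026,"twist": 0}
  grip_force: 30

```text
t: 10.32
eef_pos: [0.5795, 0.1638, 0.082]
ee_rot: [-3.141, 0.001, -2.173]
force: [-1.6, 1.8, 5.4]
width: 0.0119
gripper_force: 30.0
```

Emit:
arm_command:
  commands:
    - {"tx": 0,"ty": 0,"tz": 0,"twist": 0}
    - {"tx": 0,"ty": 0,"tz": 0,"twist": 0}
    - {"tx": 0,"ty": 0,"tz": 0,"twist": 0}
    - {"tx": 0,"ty": 0,"tz": 0,"twist": 0}
    - {"tx": 0,"ty": 0,"tz": 0,"twist": 0}
    - {"tx": 0,"ty": 0,"tz": 0,"twist": 0}
    - {"tx": 0,"ty": 0,"tz": 0,"twist": 0}
    - {"tx": 0,"ty": 0,"tz": 0,"twist": 0}
  claw: 0.8

```text
t: 10.98
eef_pos: [0.5792, 0.1635, 0.0815]
ee_rot: [3.142, -0.0, -2.173]
force: [-0.7, -0.9, 0.8]
width: 0.06
gripper_force: 0.0
```

Emit:
arm_command:
  commands:
    - {"tx": 0,"ty": 0,"tz": 0,"twist": 0}
    - {"tx": 0,"ty": 0,"tz": 0,"twist": 0}
    - {"tx": 0,"ty": 0,"tz": -0.04,"twist": 0}
    - {"tx": 0,"ty": 0,"tz": -0.1,"twist": 0}
    - {"tx": 0,"ty": 0,"tz": -0.2,"twist": 0}
    - {"tx": 0,"ty": 0,"tz": -0.3,"twist": 0}
    - {"tx": 0,"ty": 0,"tz": -0.4,"twist": 0}
    - {"tx": 0,"ty": 0,"tz": -0.4,"twist": 0}

```text
t: 11.65
eef_pos: [0.582, 0.1645, 0.1881]
ee_rot: [-3.137, 0.007, -2.172]
force: [0.9, 1.0, 0.4]
width: 0.0698
gripper_force: 0.0
```

Emit:
arm_command:
  commands:
    - {"tx": 0.1,"ty": 0.1,"tz": 0,"twist": 0}
    - {"tx": 0.2,"ty": 0.2,"tz": 0,"twist": 0}
    - {"tx": 0.3,"ty": 0.3,"tz": 0,"twist": 0}
    - {"tx": 0.4,"ty": 0.3,"tz": 0,"twist": 0}
    - {"tx": 0.4,"ty": 0.3,"tz": 0,"twist": 0}
    - {"tx": 0.4,"ty": 0.3,"tz": 0,"twist": 0}
    - {"tx": 0.4,"ty": 0.3,"tz": 0,"twist": 0}
    - {"tx": 0.4,"ty": 0.3,"tz": 0,"twist": 0}

```text
t: 12.32
eef_pos: [0.4616, 0.124, 0.1819]
ee_rot: [-3.141, 0.001, -2.173]
force: [-0.3, -0.3, -0.3]
width: 0.0705
gripper_force: 0.0
```

```bash
python3 - <<'E'
from h import *
s=get_state();print(s["t"],s["eef_pos"],s["force"],s["width"])
im=grab_frame("scene")[:,:,::-1][120:330,240:480];t=grab_frame("top")[:,:,::-1][120:330,160:400]
cv2.imwrite("pics/c6.png",np.hstack([cv2.resize(im,(400,350)),cv2.resize(t,(400,350))]))
E
```

```text
12.3167 [0.46156212 0.12403812 0.1819269 ] [-0.26889865 -0.30610595 -0.26025735] 0.07050221903097413
```

View pics/c6.png

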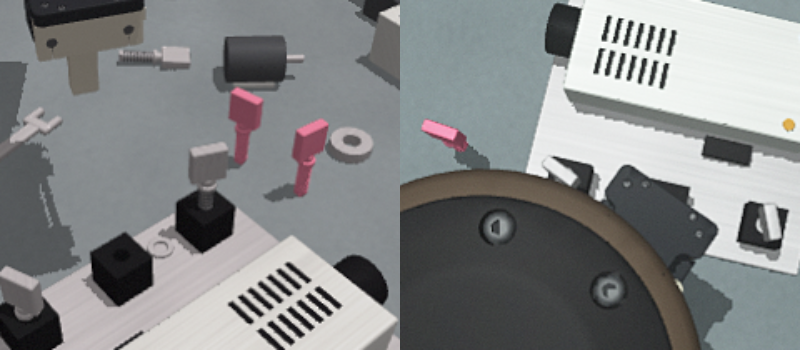

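The screw stands upright in its block at (208,165) in the left half. In the top view its wing runs from (545,160) to (578,183), a yaw of about −125°, so it turned about 117° clockwise from where it began. Nothing else moved.

```bash
python3 -c "
from station import *
print(job_done())"
```

```text
the job is handed in; nothing more can be done
None
```

I pressed the loose screw down at about 12–19 N and turned it about 117° clockwise. I then let go, it stands upright in its block clear of the robot, and I handed the job in at about 12.4 s.

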